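# Hold an oil-sample flask at gauge height in a sprung inspection cradle

## Task

Push the red-handled gauge blade into the slot of the white inspection stand until its cross bar is up against the two dark stops at the mouth, and leave it lying flat there. Then set the amber flask upright in the blue sprung ring and press it down until the ring's plunger bears firmly on the blade, and finish while still holding it pressed down: do not let go. Leave the clear flask, the yellow-handled gauge and the other things on the bench where they are.

Things in the scene. Friction and masses are not known exactly. Their poses are not given: they have to be found in the camera images.
- stand: White inspection stand, fixed to the bench, turned up to 0.4 rad. Origin: underside, below the ring's centre; z up; its -x side, with the slot mouth, faces about towards the robot. Base 18 mm thick, 132 (x) x 112 (y) mm, plus an apron 66 mm wide out to x = -116 mm, level with the slot floor. Wings carry a black light panel (y 86 to 98 mm, 108 mm high) and a camera at -y, within 25 mm of x = 0.
- camera_lens (a point): Lens end of the stand's black camera barrel (32 mm diameter, along the stand's y), 83 mm above the bench, 69 mm to the -y side of the ring's centre. Its column is 117 to 147 mm out, 103 mm high. Keep clear of it.
- slot_mouth (a point): Mouth of the slot: mid line, on the floor (18 mm above the bench), in the plane of the two dark stops' front faces, 66 mm before the ring's centre. x points into the slot (the stand's x), z up. Slot open above, 29 mm wide between aluminium rails 12 mm high with flared lead-ins, runs 116 mm in under the ring, far end open. Stops 12 mm high, 22.5 to 32.5 mm either side of the mid line.
- cradle: Blue ring, outside diameter 76, hole 44, 12 mm thick, on an aluminium plate 96 mm across, 6 mm thick. Origin: centre of the ring's top edge, 72 mm above the bench when up; z up. Slides only up and down, sprung upwards: starts to sink at about 4 N load, then 0.4 N more per mm, 9.6 N at 14 mm down (where the plunger meets a 6 mm blade). The flask's own 1.1 to 2 N does not sink it. Stops 20 mm down.
- plunger (a point): Centre of the lower face of the cradle's dark steel plunger (24 mm diameter, 16 mm long), which points down into the slot under the plate and moves with the ring; 38 mm above the bench when up, 20 mm above the slot floor.
- flask: Amber round flask, black stopper, 110 to 200 g, upright. Origin: under the centre of its flat foot (30 mm across, 6 mm high); z up. Bulb 64 mm diameter, centre 32 mm above the underside; neck 22 mm diameter from 62 to 100 mm; lip 26 mm diameter to 104 mm; stopper 24 mm diameter to 116 mm. The bulb seats in the ring's hole; seated, its underside is about 9 mm below the ring's top edge.
- flask_neck (a point): Point on the amber flask's axis, 86 mm above its underside, on the neck: a good place to grip.
- blade: Red-handled steel gauge blade, lying flat on the bench, 95 to 160 g. Origin: underside, mid width, in the front face of its dark cross bar (60 mm wide, 12 high, x = -6 to 0 mm); x points along the blade (26 mm wide, 6 thick) to its tip at x = 90 mm; z up. A 26 mm wide foot, 6 mm thick, runs back to x = -46 mm under the handle. Fully home, origin and axes are those of the slot mouth.
- blade_grip (a point): Middle of the red handle, 26 mm behind the cross bar's front face, 34 mm above the underside. The handle is 16 mm wide (blade's y), 40 mm long (x = -46 to -6 mm in the blade's frame), its top 46 mm above the underside. Pinch it across its width.
- flask_clear: Clear flask with a white stopper, same shape as the amber one, origin likewise. Not to be moved.
- blade_thick: Yellow-handled gauge, same shape as the red one but 12 mm thick, origin likewise. Not to be moved.
- specimen_a: Black resin specimen puck, 30 mm diameter, 18 mm high, origin under its centre. Not to be moved.
- specimen_b: A second such puck. Not to be moved.
- oil_bottle: Bottle with a red cap, 48 mm diameter, 110 mm high, origin under its centre. Not to be moved.
There are look-alikes about, which are no part of the job. What is shaped like the blade but purple is not meant.

How it is judged:
On the way, in this order (a step that is already met when the one before it is completed fails the run):
1. the red-handled blade lies flat in the slot, cross bar at the stops, with the ring still up (x of blade in the frame of slot_mouth between -0.005 and 0.004 m and y of blade in the frame of slot_mouth between -0.004 and 0.004 m and z of blade in the frame of slot_mouth between -0.003 and 0.003 m and angle between the x axis of blade and the x axis of slot_mouth, either way round below 0.08 rad and angle between blade's own z axis and vertical below 0.06 rad and z of cradle in the frame of stand above 0.069 m), for 0.2 s.
2. the amber flask sits in the ring, pressed down until the plunger bears on the blade (x of blade in the frame of slot_mouth between -0.005 and 0.004 m and y of blade in the frame of slot_mouth between -0.004 and 0.004 m and z of blade in the frame of slot_mouth between -0.003 and 0.003 m and angle between the x axis of blade and the x axis of slot_mouth, either way round below 0.08 rad and angle between blade's own z axis and vertical below 0.06 rad and z of cradle in the frame of stand between 0.056 and 0.0597 m and contact force between cradle and blade above 1 N and contact force between flask and cradle above 5 N and horizontal distance between flask and cradle below 0.005 m and z of flask in the frame of cradle between -0.0125 and -0.005 m and angle between flask's own z axis and vertical below 0.15 rad and contact force between any of the fingers, the arm and flask above 2 N), for 0.2 s.
At the end, for the whole second after the job is handed in: The blade lies flat in the slot, cross bar within 5 mm of the stops, not touched by the fingers; the flask is in the ring, within 5 mm of centre and 8 degrees of upright, at rest, and the robot holds it down so that the plunger bears on the blade with over 1 N (ring 14 mm down) (all of step 2 and linear speed of flask below 0.02 m/s and not (contact force between the fingers and blade above 0.3 N)); the arm keeps its last pose, push and grip.
It fails at once if the clear flask, the yellow-handled gauge or another thing on the bench was moved over 20 mm (distance of any of flask_clear, blade_thick, specimen_a, specimen_b, oil_bottle from where it was at the start of the episode above 0.02 m).
It also fails if it takes over 64 s, if anything falls off the work surface, if the arm or the gripper's body presses on something with over 40 N, if the wrist force passes 120 N, or if a joint passes its speed limit or range.

## Robot

A 6-joint arm with a two-finger parallel gripper is mounted at the origin on the work surface. World frame = base frame: x ahead of the robot, y to its left, z up, the work surface at z = 0. Lengths are in m, angles in rad, forces in N, time in s.
With the tool pointing down it reaches from about 0.375 to 0.9 m from the base axis. Payload 3.1 kg.
Tool frame: the origin (TCP) lies at the centre of the arm's flange, where the gripper is bolted on; the fingertips stand 173 mm ahead of it and the grasp point (between the pads) lies 155 mm ahead of it; z points along the fingers, y is the line along which they close (so a half turn about z gives the same grasp; the last joint's range is limited). The gripper opens to 85 mm and grips with 20 to 120 N. Pads are 22 mm wide; open, the fingers measure 114 mm over their backs; the gripper's body (76 mm by 85 mm) begins 54 mm behind the grasp point. The pads swing forward as they close: fully open they stand 13 mm farther back than shut.
Start: joints at [-1.484, 0.527, 1.433, -0, 1.181, -0.178], TCP at [0.164, -0.603, 0.405] pointing down, gripper open.
Joint ranges: [-3.08, 3.08], [-0.75, 2.2], [0.22, 2.44], [-1.43, 4.57], [0, 2.65], [-2.85, 2.85]. Speed limits (rad/s): [2.79, 2.79, 3.14, 3.14, 3.14, 3.14].

## Interface

Orientations are given as a unit quaternion [x, y, z, w].
In Python, from station import * gives the robot as it stands.
- The arm moves only by the shell command python3 -m jog 'ROWS' [OPENING] [FORCE]. ROWS is a JSON object of lists of equal length, an entry for each row: "linear": the shift along the world's x, y, z in mm, a list of three; "turn": the turn about the world's z in units of 5 degrees (1.0 is 5 degrees). A call has 1 to 12 rows; each row shifts and turns the commanded pose from where the row before left it; what a row does not reach is not made up. A row lasts 1/8 s, in which the tool goes at most 62.5 mm and 10.7 degrees, less where a joint would pass 70% of its speed; a pose out of reach is approached as far as the arm can. A call is refused whole if a number of a shift passes 62.5 or a number of a turn 1, either way. A call with a gripper value outside its range is refused whole. OPENING is the opening, from 0 (shut) to 1 (fully open), set as the call begins (- or left out, the last holds). The fingers move at their own pace and stop on an object; FORCE is the grip in N (left out, the last holds). Time passes only in rows, so rows that do not move let the fingers close. It gives the time, the measured TCP pose, the force, the opening and the grip force at its end, in the units of the state.
- sense(): the state, without advancing time (a new reading comes with each control period).
- snapshot(name): name is "scene" or "top" or "wrist"; returns the picture (384x512x3 uint8, red, green, blue); there is no depth.
- get_calibration(name): a dict with "fx", "fy", "cx", "cy" (pixels), "world_to_cam" (4x4, takes a point from world to camera coordinates). Camera axes: x right, y down, z forward; pixel columns grow to the right and rows downward; lengths in m; the calibration is good to about 2 mm. A picture is of the moment at which its call begins: read the wrist's pose just before it. get_calibration takes no time and is no camera call; for the wrist camera it gives the pose at the moment of the call.
- sign_off(): hands the job in; it is judged then, once.
The state is a dict: "t": time; "q": joint angles; "qd": joint speeds; "tau": joint torques, N m; "tcp_pos": TCP position; "tool_rot": TCP orientation; "force": force on the tool from outside, world axes, zero at the start; "ft_torque": the same for the moment, N m; "finger_gap": opening from 0.0 (shut) to 1.0 (fully open); "gripper_force": force on a finger pad.
Only numpy, scipy, OpenCV 4.12 (cv2) and the standard library are available. Lean on these libraries where they do the work, as an engineer would, in place of code of your own. Each camera call takes 0.05 s, during which the arm holds its last target. There are 200 camera calls.

## Working session

There is one attempt and no reset: what is moved stays moved. The work goes in short steps, Python scripts to look and compute and a shell command to move; the robot and the scene stay as the last step left them, time stands still between calls to the robot, and variables do not carry over. Pictures are saved under pics/ and viewed, at most 10 in all, crops included, and the job is handed in when it is done.

```bash
ls; mkdir -p pics
python3 - <<'E'
from station import *
import cv2,numpy as np
for n in("scene","top"):
    im=snapshot(n); cv2.imwrite(f"pics/{n}0.png",im[:,:,::-1])
    c=get_calibration(n); print(n,{k:np.round(v,4).tolist() for k,v in c.items()})
a=cv2.imread("pics/scene0.png");b=cv2.imread("pics/top0.png")
s=sense();print(s['t'],s['tcp_pos'],s['tool_rot'],s['force'])
E
```

```text
pics
scene {'fx': 396.8185, 'fy': 396.8185, 'cx': 260.9401, 'cy': 191.3752, 'world_to_cam': [[0.8519, 0.5237, -0.0083, -0.4704], [0.399, -0.6592, -0.6373, -0.088], [-0.3392, 0.5396, -0.7705, 1.3732], [0.0, 0.0, 0.0, 1.0]]}
top {'fx': 413.8349, 'fy': 413.8349, 'cx': 253.6747, 'cy': 189.309, 'world_to_cam': [[-0.0208, -0.9998, 0.0051, 0.0838], [-0.9814, 0.0194, -0.1908, 0.5093], [0.1906, -0.009, -0.9816, 1.4355], [0.0, 0.0, 0.0, 1.0]]}
0.1 [ 0.16420523 -0.60271973  0.40382515] [ 9.91180996e-01  1.32511481e-01  4.33332847e-05 -9.68700442e-04] [-0.43421063  0.35074715 -0.15526143]
```

View pics/scene0.png

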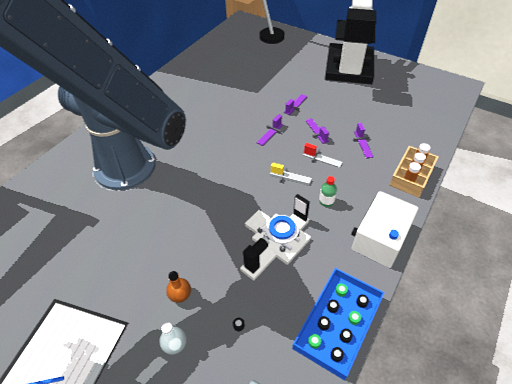

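View pics/top0.png

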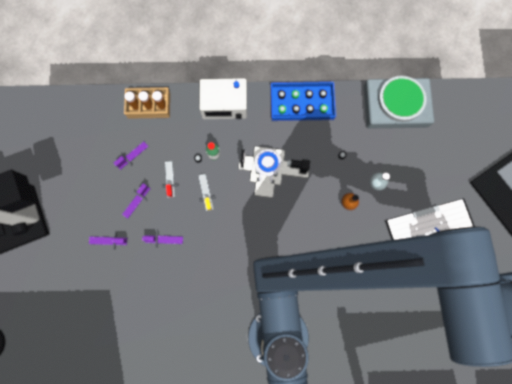

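Candidates (top view): the red-handled gauge is at (169,190). Its look-alikes are the yellow gauge (208,203), the purple ones (132,154), (136,200), (107,240) and (163,239), and the red bottle cap (211,146). The amber flask is at (350,201). It could be confused with the clear flask (380,181) and the rack bottles (146,98). I choose red (169,190) and amber (350,201), and check both in a close crop together with the stand.

```bash
cat > h.py <<'E'
import numpy as np, cv2
def ray(c,u,v,z):
    """world point at height z seen in pixel u,v"""
    T=np.array(c['world_to_cam']);R=T[:3,:3];o=-R.T@T[:3,3]
    d=R.T@np.array([(u-c['cx'])/c['fx'],(v-c['cy'])/c['fy'],1.]);return o+d*(z-o[2])/d[2]
def proj(c,P):
    T=np.array(c['world_to_cam']);p=T[:3,:3]@np.asarray(P)+T[:3,3]
    return np.array([c['fx']*p[0]/p[2]+c['cx'],c['fy']*p[1]/p[2]+c['cy']])
E
python3 - <<'E'
from station import *
from h import *
im=cv2.imread("pics/top0.png")
def crop(r0,r1,c0,c1): return cv2.resize(im[r0:r1,c0:c1],None,fx=7,fy=7,interpolation=cv2.INTER_CUBIC)
A=crop(155,215,155,215);B=crop(142,202,235,285+30)[:,:];
B=cv2.resize(im[142:202,237:287],None,fx=7,fy=7,interpolation=cv2.INTER_CUBIC)
cv2.imwrite("pics/c0.png",np.hstack([A,B]))
c=get_calibration("top");c2=get_calibration("scene");im2=cv2.imread("pics/scene0.png")
def masks(im):
    h=cv2.cvtColor(im,cv2.COLOR_BGR2HSV).astype(int);H,S,V=h[...,0],h[...,1],h[...,2]
    return {'red':((H<4)|(H>175))&(S>180)&(V>80),'amber':(H>=5)&(H<14)&(S>170)&(V>40),'blue':(H>105)&(H<120)&(S>170)&(V>100)}
for cc,i in((c,im),(c2,im2)):
    for k,m in masks(i).items():
        n,l,st,ce=cv2.connectedComponentsWithStats(m.astype(np.uint8))
        for j in range(1,n):
            if 20<st[j,4]<900: print(k,ce[j].round(1),st[j],ray(cc,*ce[j],{'red':.046,'amber':.032,'blue':.072}[k]).round(3)[:2])
E
```

```text
red [210.7 145.4] [208 143   6   6  29] [0.678 0.228]
red [168.6 189.9] [167 185   4  11  39] [0.515 0.379]
blue [267.9 161.9] [259 153  18  18 104] [0.605 0.021]
red [309.8 149. ] [305 143  11  13 109] [0.527 0.36 ]
red [330.1 180.3] [327 177   7   8  47] [0.647 0.267]
amber [410.7 175.8] [404 170  14  12  95] [0.859 0.432]
amber [178.3 289.8] [167 278  23  24 421] [ 0.466 -0.274]
blue [89.3  5.9] [84  0 11 17 48] [-0.863  0.674]
blue [281.7 227. ] [269 216  26  23 307] [0.612 0.015]
blue [393.4 234. ] [389 230  10   9  63] [0.889 0.155]
blue [ 48.3 380.5] [ 29 377  35   7  95] [ 0.377 -0.6  ]
```

View pics/c0.png

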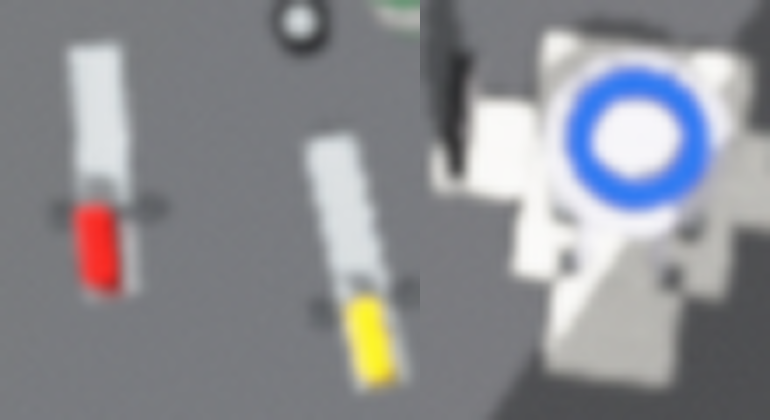

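The crop shows the red blade, with its handle at about (168.6,190) in the full image, its tip up (+x) and only slightly rotated. The stand's ring is at (268,162), with the apron towards the robot. Next I hover over the stand to look with the wrist camera.

```bash
python3 -m jog '{"linear":[[28,57,0],[28,57,0],[28,57,0],[28,57,0],[28,57,0],[28,57,0],[28,57,0],[28,57,0],[28,57,0],[28,57,0],[28,57,0],[0,0,0]],"turn":[-0.3,-0.3,-0.3,-0.3,-0.3,-0.3,-0.3,-0.3,-0.3,-0.3,0,0]}' 
python3 -m jog '{"linear":[[0,0,0]],"turn":[0]}'
python3 - <<'E'
from station import *
from h import *
s=sense();print(s['t'],s['tcp_pos'],s['tool_rot'],s['q'])
c=get_calibration("wrist");im=snapshot("wrist");cv2.imwrite("pics/w1.png",im[:,:,::-1])
T=np.array(c['world_to_cam']);print(-T[:3,:3].T@T[:3,3],T[:3,:3].round(3).tolist())
np.save("w1.npy",c,allow_pickle=True)
E
```

```text
t: 1.6
tcp_pos: [0.4682, 0.0178, 0.4045]
tool_rot: [1.0, 0.006, 0.0, -0.0]
force: [0.7, -0.1, 1.1]
finger_gap: 0.998
gripper_force: 0.0
t: 1.72
tcp_pos: [0.4669, 0.0142, 0.4043]
tool_rot: [1.0, 0.003, -0.001, 0.0]
force: [-0.1, -0.3, 0.3]
finger_gap: 0.999
gripper_force: 0.0
1.725 [0.4669411  0.01418475 0.40432838] [ 9.99996265e-01  2.63975004e-03 -6.97081555e-04  1.22173325e-04] [-2.09389004e-01  3.17011381e-01  1.81575949e+00 -6.28487051e-04
  1.01013340e+00  1.35646236e+00]
[0.53653118 0.01425114 0.37323209] [[0.005, -1.0, -0.001], [-0.962, -0.005, 0.272], [-0.272, -0.001, -0.962]]
```

View pics/w1.png

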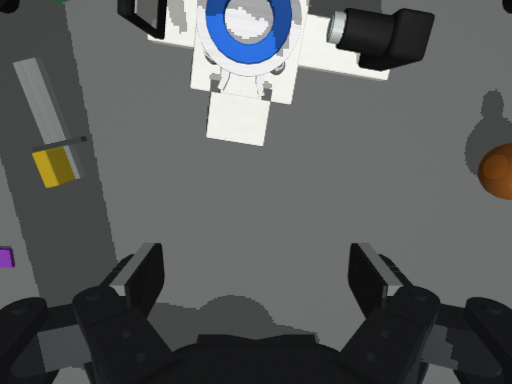

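The wrist picture shows the stand at the top: ring centre near (248,15) and partly cut off, apron front corners near (206,138) and (264,145). The yellow gauge is at left and the amber flask at the right edge. I'll fit the stand's pose, then move over the red blade.

```bash
cat > stand.py <<'E'
from h import *
from scipy.optimize import least_squares
def fit(name,c,front,ring):
    im=cv2.imread(name);g=cv2.cvtColor(im,cv2.COLOR_BGR2GRAY)
    p=cv2.cornerSubPix(g,np.array(front,np.float32).reshape(-1,1,2),(4,4),(-1,-1),(3,30,.01)).reshape(-1,2)
    P=[ray(c,*q,.018)[:2] for q in p]
    print("front corners",p.round(1).tolist(),np.round(P,4).tolist(),"width",np.linalg.norm(P[0]-P[1]).round(4))
    h=cv2.cvtColor(im,cv2.COLOR_BGR2HSV);m=cv2.inRange(h,(105,150,60),(125,255,255))
    ys,xs=np.nonzero(m);k=(abs(xs-ring[0])<90)&(abs(ys-ring[1])<90);m[:]=0;m[ys[k],xs[k]]=255
    cs,_=cv2.findContours(m,cv2.RETR_EXTERNAL,cv2.CHAIN_APPROX_NONE)
    q=max(cs,key=len).reshape(-1,2);q=q[(q[:,1]>3)]
    W=np.array([ray(c,*x,.066)[:2] for x in q]) # outline, mixed top/bottom rim: upper z .072, lower .060
    W=np.array([ray(c,*x,.070)[:2] for x in q])
    r=least_squares(lambda a:np.hypot(*(W-a[:2]).T)-a[2],[W[:,0].mean(),W[:,1].mean(),.038],loss='soft_l1',f_scale=.001).x
    mid=(P[0]+P[1])/2;d=P[1]-P[0];yaw1=np.arctan2(d[0],-d[1]);v=r[:2]-mid
    print("ring",r.round(4),"yaw edge",yaw1.round(3),"yaw ring-front",np.arctan2(v[1],v[0]).round(3),"dist",np.hypot(*v).round(4))
E
python3 - <<'E'
from stand import *
c=np.load("w1.npy",allow_pickle=True).item()
fit("pics/w1.png",c,[(206,138),(264,145)],(248,15))
from station import *
c=get_calibration("top")
# blade axis in the top crop: pixels /7+155 ; tip edge mid, blade/bar junction mid, z=6mm; handle top ends
f=lambda x,y,z: ray(c,155+x/7-.43,155+y/7-.43,z)
print(f(95,44,.006),f(103,200,.006),f(109,290,.003),"handle",f(94,207,.046),f(105,292,.046))
E
```

```text
front corners [[205.8000030517578, 136.60000610351562], [262.29998779296875, 145.5]] [[0.5024, 0.0706], [0.4927, 0.0068]] width 0.0646
ring [0.6092 0.0211 0.0348] yaw edge -0.15 yaw ring-front -0.156 dist 0.113
[0.63380792 0.39050753 0.006     ] [0.54856927 0.38470084 0.006     ] [0.50073052 0.38126728 0.003     ] handle [0.53642912 0.38131038 0.046     ] [0.49192532 0.37486574 0.046     ]
```

```bash
python3 -m jog '{"linear":[[-9,45,0],[-9,45,0],[-9,45,0],[-9,45,0],[-9,45,0],[-9,45,0],[-9,45,0],[-9,45,0],[0,0,0],[0,0,0]],"turn":[0,0,0,0,0,0,0,0,0,0]}'
python3 - <<'E'
from station import *
from h import *
s=sense();print(s['t'],s['tcp_pos'],s['tool_rot'],s['q'])
c=get_calibration("wrist");im=snapshot("wrist");cv2.imwrite("pics/w2.png",im[:,:,::-1])
np.save("w2.npy",c,allow_pickle=True)
E
```

```text
t: 3.02
tcp_pos: [0.396, 0.3724, 0.4044]
tool_rot: [1.0, 0.001, -0.0, 0.001]
force: [-0.1, -0.3, 0.3]
finger_gap: 0.999
gripper_force: 0.0
3.025 [0.39595176 0.37238978 0.40444878] [ 9.99999256e-01  9.76920221e-04 -3.86108447e-04  6.19715768e-04] [ 5.49235727e-01  4.18674900e-01  1.63749533e+00 -7.40350923e-04
  1.08672757e+00  2.11842319e+00]
```

View pics/w2.png

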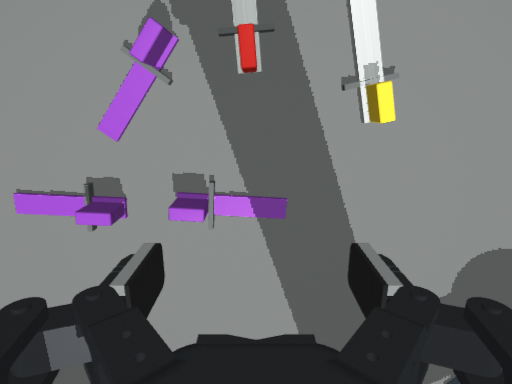

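The wrist picture shows the red handle, with its top from (245,25) to about (249,71), and the bar from (219,32) to (274,29). It is well separated from the purple and yellow gauges.

Run:
```python
from h import *
c=np.load("w2.npy",allow_pickle=True).item()
im=cv2.imread("pics/w2.png");h=cv2.cvtColor(im,cv2.COLOR_BGR2HSV)
m=cv2.inRange(h,(0,150,60),(4,255,255))|cv2.inRange(h,(175,150,60),(180,255,255))
ys,xs=np.nonzero(m[:120,200:300]);P=np.array([ray(c,x+200,y,.046)[:2] for x,y in zip(xs,ys)])
r=cv2.minAreaRect(P.astype(np.float32)*1000);print("red at z46 (mm)",r)
for u,v,z in((219,32,.012),(274,29,.012),(245,0,.006),(238,72,.006),(260,71,.006)):print(u,v,ray(c,u,v,z).round(4))
# predicted pixels for guess
for x,y,yaw in((.537,.384,.06),(.541,.384,.06),(.541,.384,.09)):
  R=np.array([[np.cos(yaw),-np.sin(yaw)],[np.sin(yaw),np.cos(yaw)]])
  w=lambda a,b,z:proj(c,np.r_[R@[a,b]+[x,y],z]).round(0).tolist()
  print((x,y,yaw),"bar ends top",w(0,.03,.012),w(0,-.03,.012),"handle top back",w(-.046,.008,.046),w(-.046,-.008,.046),"foot back",w(-.046,.013,.006),w(-.046,-.013,.006),"handle top front",w(-.006,.008,.046))
```

```text
red at z46 (mm) ((518.955810546875, 380.3970031738281), (42.628719329833984, 15.303471565246582), 5.8234357833862305)
219 32 [0.5401 0.4108 0.012 ]
274 29 [0.543 0.353 0.012]
245 0 [0.5717 0.3834 0.006 ]
238 72 [0.5013 0.3917 0.006 ]
260 71 [0.5024 0.3674 0.006 ]
(0.537, 0.384, 0.06) bar ends top [216.0, 37.0] [273.0, 33.0] handle top back [238.0, 79.0] [255.0, 78.0] foot back [236.0, 83.0] [259.0, 81.0] handle top front [235.0, 35.0]
(0.541, 0.384, 0.06) bar ends top [216.0, 33.0] [273.0, 29.0] handle top back [238.0, 75.0] [255.0, 74.0] foot back [236.0, 79.0] [259.0, 77.0] handle top front [235.0, 30.0]
(0.541, 0.384, 0.09) bar ends top [216.0, 34.0] [273.0, 28.0] handle top back [240.0, 75.0] [256.0, 74.0] foot back [237.0, 79.0] [260.0, 77.0] handle top front [236.0, 31.0]
```

```bash
python3 -m jog '{"linear":[[30,2,-20],[30,2,-25],[30,2,-30],[30,2,-30],[1,0,-30],[0,0,-30],[0,0,-25],[0,0,-20],[0,0,-6],[0,0,0],[0,0,0]],"turn":[0.2,0.2,0.2,0.1,0,0,0,0,0,0,0]}'
python3 - <<'E'
from station import *
from h import *
c=get_calibration("wrist");im=snapshot("wrist");cv2.imwrite("pics/w3.png",im[:,:,::-1])
np.save("w3.npy",c,allow_pickle=True);print(sense()['tcp_pos'])
E
```

```text
t: 4.45
tcp_pos: [0.5168, 0.3822, 0.1898]
tool_rot: [0.999, 0.033, 0.001, -0.0]
force: [0.8, -0.1, -0.7]
finger_gap: 1.0
gripper_force: 0.0
[0.51671019 0.38229947 0.18985081]
```

View pics/w3.png

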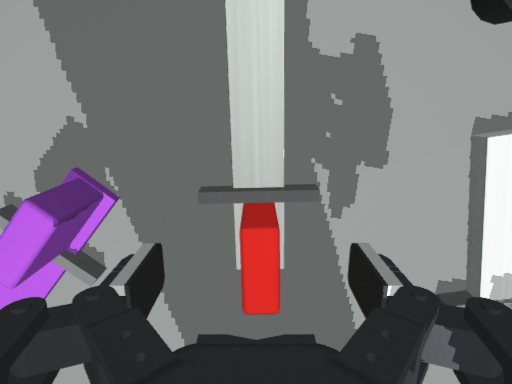

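The red handle is squarely between the pads: its top spans x 241–280, and the bar runs from (199,194) to (320,190). Closing the gripper.

```bash
python3 -m jog '{"linear":[[0,0,0],[0,0,0],[0,0,0],[0,0,0],[0,0,0],[0,0,0]],"turn":[0,0,0,0,0,0]}' 0 60
python3 -m jog '{"linear":[[0,0,10],[0,0,25],[0,0,25],[0,0,10],[0,0,0]],"turn":[0,0,0,0,0]}'
python3 - <<'E'
from station import *
from h import *
c=get_calibration("wrist");im=snapshot("wrist");cv2.imwrite("pics/w4.png",im[:,:,::-1])
np.save("w4.npy",c,allow_pickle=True);s=sense();print(s['tcp_pos'],s['tool_rot'])
t=s['tcp_pos'];z0=t[2]-.155-.034
im3=cv2.imread("pics/w3.png");im4=im[:,:,::-1]
cv2.imwrite("pics/w4c.png",np.hstack([im4[60:384,130:390]]).repeat(2,0).repeat(2,1)[:600])
E
```

```text
t: 5.25
tcp_pos: [0.5164, 0.3821, 0.1889]
tool_rot: [0.999, 0.033, 0.0, -0.0]
force: [-0.1, 0.4, 1.1]
finger_gap: 0.178
gripper_force: 58.7
t: 5.88
tcp_pos: [0.5164, 0.3821, 0.2594]
tool_rot: [0.999, 0.033, 0.001, -0.0]
force: [0.4, 1.4, -2.0]
finger_gap: 0.177
gripper_force: 58.5
[0.51609466 0.38192664 0.25850513] [ 9.99470258e-01  3.25445070e-02 -2.19881963e-04  1.01228689e-04]
```

View pics/w4c.png

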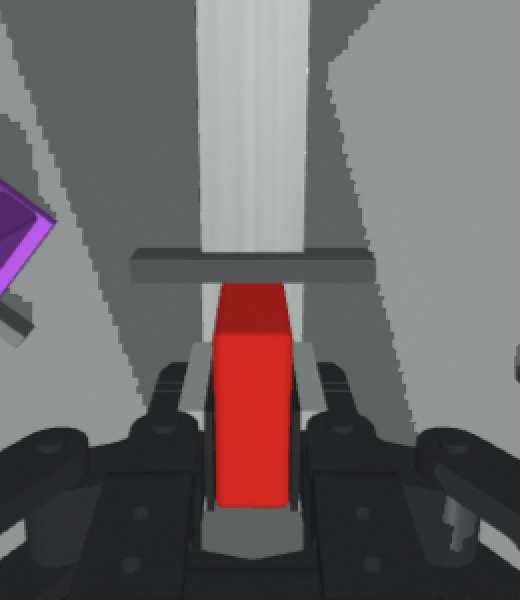

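Run:
```python
from h import *
c=np.load("w4.npy",allow_pickle=True).item()
t=np.array([.5161,.3819,.2585]);yaw=2*.03256
z=t[2]-.1889+.012
a,b=ray(c,195.3,188,z),ray(c,318,188,z);m=(a+b)/2
R=np.array([[np.cos(yaw),np.sin(yaw)],[-np.sin(yaw),np.cos(yaw)]])
print("bar len",np.linalg.norm(a-b),"yaw",np.arctan2(a[0]*-1+b[0],a[1]-b[1]),"origin",m,"in tool axes",R@(m[:2]-t[:2]))
# blade far edges: centre line at top of image
l,r=ray(c,130+197/2,60,z-.006),ray(c,130+310/2,60,z-.006);print("width",np.linalg.norm(l-r),"axis yaw",R@((l+r)[:2]/2-t[:2]))
```

```text
bar len 0.0598869747776399 yaw 0.06527834899986745 origin [0.54760075 0.38355229 0.0816    ] in tool axes [ 0.0315415  -0.00040109]
width 0.025750747476271128 axis yaw [ 0.0902632  -0.00042654]
```

Blade gripped straight: it lies along the tool's x with a lateral offset of about 0.4 mm. I'll carry it to a point in front of the slot.

```bash
python3 -m jog '{"linear":[[-20,-25,0],[-22,-40,0],[-22,-45,0],[-22,-45,0],[-12,-45,0],[-8,-45,0],[0,-45,0],[0,-40,-5],[0,0,-5],[0,0,0],[0,0,0]],"turn":[0,-0.3,-0.4,-0.4,-0.4,-0.4,-0.4,-0.2,0,0,0]}'
python3 - <<'E'
from station import *
from h import *
c=get_calibration("wrist");im=snapshot("wrist");cv2.imwrite("pics/w5.png",im[:,:,::-1])
np.save("w5.npy",c,allow_pickle=True);s=sense();print(s['tcp_pos'],s['tool_rot'])
im=snapshot("top");cv2.imwrite("pics/t5.png",im[:,:,::-1])
E
```

```text
t: 7.3
tcp_pos: [0.4101, 0.053, 0.2485]
tool_rot: [0.997, -0.076, -0.0, -0.0]
force: [0.6, -0.3, -0.8]
finger_gap: 0.178
gripper_force: 58.7
[0.41013749 0.05304119 0.24862452] [ 9.97151777e-01 -7.54207441e-02 -2.06909719e-04 -4.19699932e-05]
```

View pics/w5.png

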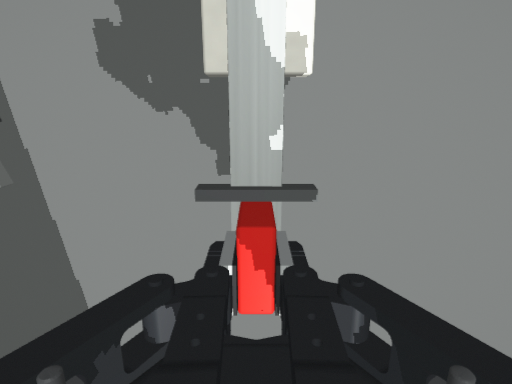

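The picture shows the apron's front edge from (204,76) to (313,74), with the blade centred over it at u≈257.

```bash
python3 - <<'E'
from h import *
c=np.load("w5.npy",allow_pickle=True).item()
g=cv2.imread("pics/w5.png",0)
# apron front edge (bottom row of bright) & side edges
cols=[u for u in list(range(207,224))+list(range(290,311))]
E=[]
for u in cols:
    d=np.diff(g[55:95,u].astype(int));E.append((u,55+d.argmin()+.5))
L=[];Rr=[]
for v in range(2,66):
    L.append((185+np.diff(g[v,185:222].astype(int)).argmax()+.5,v));Rr.append((295+np.diff(g[v,295:335].astype(int)).argmin()+.5,v))
W=lambda A:np.array([ray(c,*a,.018)[:2] for a in A])
def line(A):
    vx,vy,x,y=cv2.fitLine(A.astype(np.float32),cv2.DIST_HUBER,0,.001,.001).ravel();return np.array([x,y]),np.array([vx,vy])*(1 if abs(vy)>abs(vx) or vx>0 else -1)
e,l,r=line(W(E)),line(W(L)),line(W(Rr))
print("front yaw",np.arctan(-e[1][0]/e[1][1]),"sides yaw",np.arctan(l[1][1]/l[1][0]),np.arctan(r[1][1]/r[1][0]))
def X(a,b):
    t=np.linalg.solve(np.c_[a[1],-b[1]],b[0]-a[0]);return a[0]+a[1]*t[0]
a,b=X(e,l),X(e,r);m=(a+b)/2;print("corners",a,b,"width",np.linalg.norm(a-b),"front mid",m)
t=np.array([.4101,.0530]);yaw=-2*.0755;R=lambda y:np.array([[np.cos(y),np.sin(y)],[-np.sin(y),np.cos(y)]])
print("tool yaw",yaw,"front mid in tool",R(yaw)@(m-t))
z=.2486-.1889+.012
p=(ray(c,195.5,187.5,z)+ray(c,317.5,187.5,z))/2;print("bar mid in tool",R(yaw)@(p[:2]-t))
for y in(-.145,-.153,-.16):print(y,"mouth",m+.05*np.array([np.cos(y),np.sin(y)]),"ring",m+.116*np.array([np.cos(y),np.sin(y)]))
E
python3 - <<'E'
import sys;sys.path.insert(0,'.')
from station import *
from h import *
c=get_calibration("top")
im=cv2.imread("pics/t5.png");h=cv2.cvtColor(im,cv2.COLOR_BGR2HSV);m=cv2.inRange(h,(103,120,90),(122,255,255))[145:180,250:290]
cs,_=cv2.findContours(m,cv2.RETR_EXTERNAL,cv2.CHAIN_APPROX_NONE);q=max(cs,key=len)
print(cv2.fitEllipse(q));x=cv2.fitEllipse(q)[0];print(ray(c,x[0]+250,x[1]+145,.070))
E
```

```text
front yaw -0.15379293 sides yaw -0.15301844 -0.14376476
corners [0.5020044  0.07085559] [0.49201038 0.0063852 ] width 0.06524042 front mid [0.49700737 0.03862039]
tool yaw -0.151 front mid in tool [ 0.08808154 -0.00114279]
bar mid in tool [ 0.03140384 -0.00040051]
-0.145 mouth [0.54648267 0.03139577] ring [0.61179006 0.02185927]
-0.153 mouth [0.54642329 0.0310002 ] ring [0.61165229 0.02094155]
-0.16 mouth [0.54636873 0.03065448] ring [0.61152573 0.02013948]
((17.636768341064453, 16.474702835083008), (18.683799743652344, 18.860628128051758), 33.508575439453125)
[0.60728967 0.02157232 0.07      ]
```

Offsets in the tool's axes: shift 0.7 mm right, lower about 38 mm, then push in about 106 mm.

```bash
python3 -m jog '{"linear":[[0,-0.7,-15],[0,0,-18],[0,0,-5],[0,0,0],[15,-2.2,0],[20,-3,0],[20,-3,0],[15,-2.2,0],[8,-1.2,0],[0,0,0]],"turn":[0,0,0,0,0,0,0,0,0,0]}'
```

```text
t: 8.65
tcp_pos: [0.4887, 0.0397, 0.2108]
tool_rot: [0.997, -0.077, 0.0, 0.0]
force: [0.6, 0.2, -0.6]
finger_gap: 0.17
gripper_force: 58.7
```

```bash
python3 -m jog '{"linear":[[8,-1.2,-1],[8,-1.2,-1],[5,-0.7,0],[2,-0.3,0],[0,0,0]],"turn":[0,0,0,0,0]}'
python3 -m jog '{"linear":[[2,-0.3,0],[1,-0.15,0],[1,-0.15,0],[0,0,0]],"turn":[0,0,0,0]}'
```

```text
t: 9.28
tcp_pos: [0.5113, 0.0364, 0.2087]
tool_rot: [0.997, -0.076, -0.0, -0.0]
force: [-1.0, 0.0, -0.1]
finger_gap: 0.178
gripper_force: 58.7
t: 9.78
tcp_pos: [0.5154, 0.0357, 0.2087]
tool_rot: [0.997, -0.076, 0.0, -0.0]
force: [-0.3, -0.4, -1.0]
finger_gap: 0.179
gripper_force: 58.7
```

Expected contact near x≈0.5155, so I'll creep on.

```bash
python3 -m jog '{"linear":[[1,-0.15,0],[1,-0.15,0],[0,0,0]],"turn":[0,0,0]}'
python3 -m jog '{"linear":[[1,-0.15,0],[1,-0.15,0],[0,0,0]],"turn":[0,0,0]}'
```

```text
t: 10.15
tcp_pos: [0.5164, 0.0356, 0.2085]
tool_rot: [0.997, -0.076, -0.002, -0.0]
force: [-4.1, 0.6, 0.6]
finger_gap: 0.179
gripper_force: 59.0
t: 10.52
tcp_pos: [0.5172, 0.0355, 0.2082]
tool_rot: [0.997, -0.076, -0.004, -0.0]
force: [-7.7, 0.4, 2.0]
finger_gap: 0.175
gripper_force: 59.1
```

Stops reached (reaction −7.7 N). I'll ease the push and set the blade down on the floor.

```bash
python3 -m jog '{"linear":[[-1,0.15,-1],[0,0,-1],[0,0,0],[0,0,0]],"turn":[0,0,0,0]}'
python3 -m jog '{"linear":[[0,0,-1],[0,0,0]],"turn":[0,0]}'
```

```text
t: 11.02
tcp_pos: [0.5165, 0.0357, 0.2068]
tool_rot: [0.997, -0.076, -0.003, -0.0]
force: [-6.8, 0.7, 5.7]
finger_gap: 0.176
gripper_force: 59.8
t: 11.28
tcp_pos: [0.5165, 0.0357, 0.2068]
tool_rot: [0.997, -0.076, -0.002, -0.0]
force: [-9.4, -0.8, 13.0]
finger_gap: 0.173
gripper_force: 61.0
```

```bash
python3 -m jog '{"linear":[[0,0,1.5],[0,0,0]],"turn":[0,0]}'
python3 -m jog '{"linear":[[0,0,0],[0,0,0],[0,0,0],[0,0,0],[0,0,25],[0,0,40],[0,0,40],[-15,0,20],[-15,-10,0],[0,0,0],[0,0,0]],"turn":[0,0,0,0,0,0,0,0,0,0,0]}' 0.6
python3 - <<'E'
from station import *
from h import *
c=get_calibration("wrist");im=snapshot("wrist");cv2.imwrite("pics/w6.png",im[:,:,::-1])
np.save("w6.npy",c,allow_pickle=True);s=sense();print(s['tcp_pos'],s['tool_rot'])
E
```

```text
t: 11.52
tcp_pos: [0.5167, 0.0356, 0.2073]
tool_rot: [0.997, -0.076, -0.002, -0.0]
force: [-6.5, -0.3, 4.3]
finger_gap: 0.177
gripper_force: 59.5
t: 12.9
tcp_pos: [0.4888, 0.0253, 0.3321]
tool_rot: [0.997, -0.077, 0.0, -0.0]
force: [-0.6, 0.5, 0.1]
finger_gap: 0.598
gripper_force: 0.0
[0.48895044 0.02534086 0.33198865] [ 9.97067337e-01 -7.65288602e-02  2.37142803e-04 -5.04469940e-05]
```

View pics/w6.png

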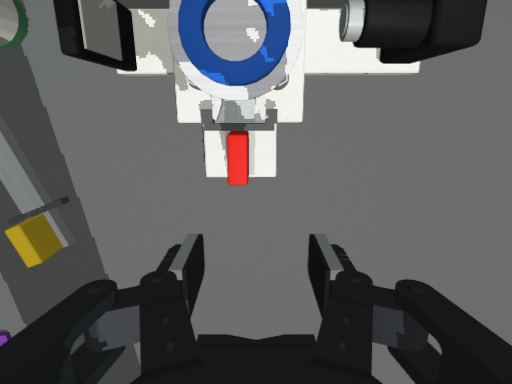

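The blade is home: bar against the stops at v≈125, handle straight at (238,158), ring still up. Next is a hover at the amber flask, and a numeric fit of the ring and flask.

```bash
python3 -m jog '{"linear":[[-16,-49,12],[-17,-49,12],[-17,-49,12],[-17,-49,12],[-17,-49,10],[-17,-49,10],[0,0,0],[0,0,0],[0,0,0]],"turn":[0,0,0,0,0,0,0,0,0]}' 1
cat > flask.py <<'E'
from station import *
from h import *
from scipy.optimize import least_squares
s=sense();c=get_calibration("wrist");im=snapshot("wrist")[:,:,::-1].copy()
print("tcp",s['tcp_pos'],"yaw",2*np.arctan2(s['tool_rot'][1],s['tool_rot'][0]))
h=cv2.cvtColor(im,cv2.COLOR_BGR2HSV);m=cv2.inRange(h,(3,140,30),(16,255,255))
n,l,st,ce=cv2.connectedComponentsWithStats(m);j=1+st[1:,4].argmax();print("amber",st[j],ce[j])
q=cv2.findContours((l==j).astype(np.uint8),cv2.RETR_EXTERNAL,cv2.CHAIN_APPROX_NONE)[0];q=cv2.convexHull(max(q,key=len)).reshape(-1,2)
q=q[(q[:,1]>2)&(q[:,0]>2)&(q[:,0]<509)]
T=np.array(c['world_to_cam']);o=-T[:3,:3].T@T[:3,3]
D=np.array([ray(c,*x,0)-o for x in q]);D/=np.linalg.norm(D,axis=1)[:,None]
# silhouette rays are tangent to the bulb: centre (x,y,.032), radius .032
f=lambda a:np.linalg.norm(np.cross(np.r_[a,.032]-o,D),axis=1)-.032
r=least_squares(f,[.467,-.274],loss='soft_l1',f_scale=.001);print("bulb centre",r.x,"resid mm",np.percentile(abs(r.fun)*1000,[50,90]))
cv2.imwrite("pics/%s.png"%__import__('sys').argv[1],im)
E
python3 flask.py f1
python3 - <<'E'
from h import *
from scipy.optimize import least_squares
from scipy.spatial import ConvexHull
c=np.load("w6.npy",allow_pickle=True).item();im=cv2.imread("pics/w6.png")
m=cv2.inRange(cv2.cvtColor(im,cv2.COLOR_BGR2HSV),(105,150,60),(125,255,255))
q=max(cv2.findContours(m,cv2.RETR_EXTERNAL,cv2.CHAIN_APPROX_NONE)[0],key=len).reshape(-1,2);q=q[q[:,1]>1]
hh=cv2.findContours(m,cv2.RETR_CCOMP,cv2.CHAIN_APPROX_NONE);hole=max([k for k,y in zip(hh[0],hh[1][0]) if y[3]>=0],key=len).reshape(-1,2)
for nm,Q,z in(("outer",q,.072),("outer",q,.068),("hole",hole,.072),("hole",hole,.066)):
    W=np.array([ray(c,*x,z)[:2] for x in Q])
    r=least_squares(lambda a:np.hypot(*(W-a[:2]).T)-a[2],[.61,.02,.038],loss='soft_l1',f_scale=.001);print(nm,z,r.x.round(4))
E
```

```text
t: 14.08
tcp_pos: [0.3876, -0.2674, 0.3997]
tool_rot: [0.997, -0.076, -0.001, -0.001]
force: [0.4, -0.3, -0.2]
finger_gap: 0.997
gripper_force: 0.0
tcp [ 0.38763364 -0.26742032  0.39965803] yaw -0.1512757149319296
amber [ 220   63   61   64 2362] [250.5         95.05842506]
bulb centre [ 0.46761573 -0.2728722 ] resid mm [0.82023805 1.05773245]Traceback (most recent call last):
  File "<stdin>", line 7, in <module>
ValueError: max() iterable argument is empty
```

```bash
python3 -m jog '{"linear":[[15,-1,-10],[20,-1.5,-25],[20,-1.5,-30],[15,-1.5,-25],[9,0,-10],[0,0,0],[0,0,0]],"turn":[0,0,0,0,0,0,0]}'
python3 flask.py f2
python3 - <<'E'
from h import *
from scipy.optimize import least_squares
c=np.load("w6.npy",allow_pickle=True).item();im=cv2.imread("pics/w6.png")
m=cv2.inRange(cv2.cvtColor(im,cv2.COLOR_BGR2HSV),(105,150,60),(125,255,255))
n,l,st,ce=cv2.connectedComponentsWithStats(m);print(st[st[:,4]>200])
q=np.vstack(cv2.findContours(m[:110,150:310],cv2.RETR_EXTERNAL,cv2.CHAIN_APPROX_NONE)[0]).reshape(-1,2)+[150,0]
q=cv2.convexHull(q).reshape(-1,2)
q=q[q[:,1]>1]
for z in(.072,.069):
    W=np.array([ray(c,*x,z)[:2] for x in q])
    r=least_squares(lambda a:np.hypot(*(W-a[:2]).T)-a[2],[.61,.02,.038],loss='soft_l1',f_scale=.001);print(z,r.x.round(4),np.abs(r.fun).mean())
    r=least_squares(lambda a:np.hypot(*(W-a[:2]).T)-.038,[.61,.02],loss='soft_l1',f_scale=.001);print(z,r.x.round(4),np.abs(r.fun).mean())
# handle/bar check: red top centre
mr=cv2.inRange(cv2.cvtColor(im,cv2.COLOR_BGR2HSV),(0,150,60),(4,255,255));y,x=np.nonzero(mr[100:200,200:280]);P=np.array([ray(c,a+200,b+100,.064)[:2] for a,b in zip(x,y)])
print(cv2.minAreaRect(P.astype(np.float32)*1000))
E
```

```text
t: 15.0
tcp_pos: [0.4664, -0.2741, 0.3008]
tool_rot: [0.997, -0.076, 0.0, 0.0]
force: [-0.6, 0.5, -0.1]
finger_gap: 0.998
gripper_force: 0.0
tcp [ 0.46639336 -0.27405052  0.30081317] yaw -0.15268758449331196
amber [ 215  156   79   77 4310] [254.08770302 191.50417633]
bulb centre [ 0.46671624 -0.27289474] resid mm [0.39978255 0.88919568]
[[     0      0    512    384 191938]
 [   179      0    111     85   4670]]
0.072 [0.6106 0.0211 0.037 ] 9.567546603849112e-05
0.072 [0.6118 0.021 ] 0.0005265247329172186
0.069 [0.6113 0.0212 0.0375] 9.692567419461157e-05
0.069 [0.6119 0.0211] 0.0003033231437079044
((521.8392333984375, 34.44964599609375), (16.05626106262207, 40.93446350097656), 81.2145004272461)
```

```bash
python3 -m jog '{"linear":[[0,1,-15],[0,0,-25],[0,0,-15],[0,0,-4],[0,0,0]],"turn":[0,0,0,0,0]}'
python3 flask.py f3
python3 -m jog '{"linear":[[0,0,0],[0,0,0],[0,0,0],[0,0,0],[0,0,0],[0,0,0]],"turn":[0,0,0,0,0,0]}' 0 50
python3 flask.py f4
```

```text
t: 15.68
tcp_pos: [0.4663, -0.2733, 0.2411]
tool_rot: [0.997, -0.077, -0.0, -0.0]
force: [0.5, 0.2, 0.4]
finger_gap: 0.999
gripper_force: 0.0
tcp [ 0.46633775 -0.27330617  0.24111475] yaw -0.1532167441574093
amber [ 204  171  104  122 8495] [255.00659211 222.91347852]
bulb centre [ 0.4664405  -0.27283333] resid mm [0.40557964 8.34829814]
t: 16.48
tcp_pos: [0.4665, -0.2733, 0.2416]
tool_rot: [0.997, -0.076, 0.0, 0.0]
force: [0.2, 0.4, 5.1]
finger_gap: 0.274
gripper_force: 48.7
tcp [ 0.46646523 -0.27325835  0.24158648] yaw -0.15311922562753263
amber [ 204  171  104  115 7172] [255.39040714 218.40044618]
bulb centre [ 0.46652861 -0.27301094] resid mm [0.38916046 0.85682079]
```

```bash
python3 -m jog '{"linear":[[0,0,15],[0,0,30],[0,0,40],[10,20,40],[18,37,15],[20,40,0],[20,40,0],[20,40,0],[20,40,0],[18,37,0],[12,25,0],[6,14,0]],"turn":[0,0,0,0,0,0,0,0,0,0,0,0]}'
python3 -m jog '{"linear":[[0,0,0],[0,0,0],[0,0,0]],"turn":[0,0,0]}'
python3 - <<'E'
from station import *
from h import *
from scipy.optimize import least_squares
s=sense();c=get_calibration("wrist");im=snapshot("wrist")[:,:,::-1].copy();cv2.imwrite("pics/r1.png",im)
print(s['tcp_pos'],s['force'])
h=cv2.cvtColor(im,cv2.COLOR_BGR2HSV);m=cv2.inRange(h,(105,150,60),(125,255,255));a=cv2.inRange(h,(3,140,30),(16,255,255))
for k,x in(("blue",m),("amber",a)):
    n,l,st,ce=cv2.connectedComponentsWithStats(x);print(k,st[1:][st[1:,4]>60].tolist())
c2=get_calibration("scene");c3=get_calibration("top")
for nm,cc in(("scene",c2),("top",c3)):
    j=snapshot(nm)[:,:,::-1].copy();cv2.imwrite(f"pics/{nm}_r1.png",j);print(nm,"tool axis at ring top",proj(cc,[*s['tcp_pos'][:2],.072]),"ring guess",proj(cc,[.611,.021,.072]))
cv2.imwrite("pics/comb.png",np.hstack([im[::1,100:420],cv2.resize(cv2.imread("pics/scene_r1.png")[150:270,220:340],(384,384))]))
E
```

```text
t: 18.02
tcp_pos: [0.6104, 0.0212, 0.3812]
tool_rot: [0.997, -0.076, -0.0, 0.0]
force: [0.8, 0.6, -1.4]
finger_gap: 0.276
gripper_force: 49.1
t: 18.4
tcp_pos: [0.61, 0.0187, 0.3812]
tool_rot: [0.997, -0.077, -0.0, 0.0]
force: [-0.4, -0.3, -1.9]
finger_gap: 0.27
gripper_force: 49.1
[0.60999284 0.01869609 0.38122062] [-0.43073647 -0.31850616 -1.85137373]
blue [[213, 141, 80, 49, 1712]]
amber [[204, 171, 104, 116, 7143]]
scene tool axis at ring top [281.6209709  225.77923421] ring guess [282.33464186 225.35650485]
top tool axis at ring top [268.44092171 160.58436908] ring guess [267.78976964 160.32399137]
```

View pics/comb.png

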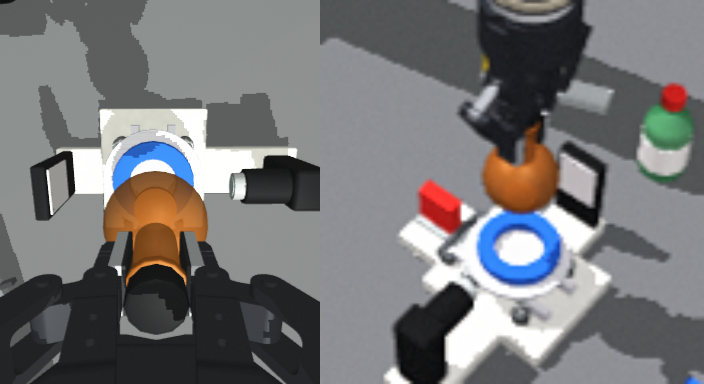

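The flask hangs upright over the ring; the ring's far arc is visible at (253,141–190) in the wrist view. I'll measure the offset with that arc.

Run:
```python
from station import *
from h import *
from scipy.optimize import least_squares
c=get_calibration("wrist");im=cv2.imread("pics/r1.png");h=cv2.cvtColor(im,cv2.COLOR_BGR2HSV);m=cv2.inRange(h,(105,150,60),(125,255,255))
t=sense()['tcp_pos'];print(t)
p=[]
for u in range(214,293):
    v=np.nonzero(m[:,u])[0]
    if len(v):p.append((u,v[0]))
W=np.array([ray(c,*x,.072)[:2] for x in p])
for rad in(.037,.038):
    r=least_squares(lambda a:np.hypot(*(W-a).T)-rad,[.61,.02],loss='soft_l1',f_scale=.001);print("ring",r.x,abs(r.fun).mean())
a=cv2.inRange(h,(3,140,30),(16,255,255));q=max(cv2.findContours(a,0,1)[0],key=len);q=cv2.convexHull(q).reshape(-1,2);q=q[q[:,1]<230]
T=np.array(c['world_to_cam']);o=-T[:3,:3].T@T[:3,3];D=np.array([ray(c,*x,0)-o for x in q]);D/=np.linalg.norm(D,axis=1)[:,None]
z=t[2]-.2416+.032
r=least_squares(lambda s:np.linalg.norm(np.cross(np.r_[s,z]-o,D),axis=1)-.032,t[:2],loss='soft_l1',f_scale=.001);print("bulb",r.x,abs(r.fun).mean())
for nm in("scene","top"):
    cc=get_calibration(nm);j=cv2.imread(f"pics/{nm}_r1.png");h=cv2.cvtColor(j,cv2.COLOR_BGR2HSV)
    u,v=proj(cc,[.611,.021,.072]).astype(int)
    b=cv2.inRange(h,(3,130,30),(16,255,255));b[:, :u-60]=0;b[:,u+60:]=0;b[v+30:]=0;b[:v-80]=0
    y,x=np.nonzero(b);print(nm,"amber",len(x),ray(cc,x.mean(),y.mean(),z)[:2] if len(x) else 0)
    if nm=="scene":
        k=cv2.inRange(h,(103,120,90),(122,255,255));k[:v-20]=0;k[v+20:]=0;k[:,:u-22]=0;k[:,u+22:]=0
        q=cv2.convexHull(max(cv2.findContours(k,0,1)[0],key=len));e=cv2.fitEllipse(q);print("ring scene",e,ray(cc,*e[0],.070))
```

```text
[0.61016937 0.01903384 0.38126061]
ring [0.61255265 0.02144268] 0.00023704392236896415
ring [0.61140715 0.02161218] 0.0003692059948516284
bulb [0.61013541 0.0194041 ] 0.0002835405754441943
scene amber 389 [0.61176524 0.01864021]
ring scene ((281.76165771484375, 226.79913330078125), (23.19277000427246, 25.898883819580078), 95.08805084228516) [0.61143075 0.01710366 0.07      ]
top amber 14 [0.63584062 0.2130689 ]
```

```bash
python3 -m jog '{"linear":[[1,1.8,-15],[0,0,-25],[0,0,-20],[0,0,-10],[0,0,-1],[0,0,0],[0,0,0]],"turn":[0,0,0,0,0,0,0]}'
python3 -m jog '{"linear":[[0,0,-3],[0,0,-2],[0,0,0],[0,0,0]],"turn":[0,0,0,0]}'
python3 -m jog '{"linear":[[0,0,-2],[0,0,-1],[0,0,0],[0,0,0]],"turn":[0,0,0,0]}'
```

```text
t: 19.42
tcp_pos: [0.6116, 0.0216, 0.3111]
tool_rot: [0.997, -0.076, 0.001, 0.0]
force: [0.1, -0.0, -1.0]
finger_gap: 0.277
gripper_force: 49.1
t: 19.92
tcp_pos: [0.6114, 0.0215, 0.3053]
tool_rot: [0.997, -0.076, 0.0, 0.0]
force: [-0.1, -0.9, 0.3]
finger_gap: 0.272
gripper_force: 49.1
t: 20.42
tcp_pos: [0.6114, 0.0216, 0.3025]
tool_rot: [0.997, -0.076, 0.0, 0.0]
force: [-0.3, -1.0, 3.4]
finger_gap: 0.274
gripper_force: 49.2
```

```bash
python3 -m jog '{"linear":[[0,0,-3],[0,0,-3],[0,0,-2],[0,0,0],[0,0,0]],"turn":[0,0,0,0,0]}'
python3 -m jog '{"linear":[[0,0,-2],[0,0,-1],[0,0,0],[0,0,0]],"turn":[0,0,0,0]}'
python3 -m jog '{"linear":[[0,0,-1],[0,0,0],[0,0,0]],"turn":[0,0,0]}'
```

```text
t: 21.05
tcp_pos: [0.6114, 0.0216, 0.2945]
tool_rot: [0.997, -0.076, 0.0, 0.0]
force: [-2.0, -0.2, 6.8]
finger_gap: 0.271
gripper_force: 49.3
t: 21.55
tcp_pos: [0.6115, 0.0215, 0.2918]
tool_rot: [0.997, -0.076, 0.0, 0.0]
force: [-1.1, -1.0, 8.3]
finger_gap: 0.271
gripper_force: 49.3
t: 21.92
tcp_pos: [0.6115, 0.0215, 0.2909]
tool_rot: [0.997, -0.076, 0.001, 0.0]
force: [-1.6, -0.0, 7.9]
finger_gap: 0.272
gripper_force: 49.3
```

```bash
python3 -m jog '{"linear":[[0,0,-1],[0,0,0],[0,0,0]],"turn":[0,0,0]}'
python3 -m jog '{"linear":[[0,0,-1],[0,0,0],[0,0,0]],"turn":[0,0,0]}'
```

```text
t: 22.3
tcp_pos: [0.6117, 0.0214, 0.2907]
tool_rot: [0.997, -0.076, 0.001, 0.0]
force: [-2.3, -1.4, 11.1]
finger_gap: 0.269
gripper_force: 49.5
t: 22.68
tcp_pos: [0.612, 0.0213, 0.2906]
tool_rot: [0.997, -0.076, 0.002, 0.0]
force: [-3.4, -2.3, 16.1]
finger_gap: 0.268
gripper_force: 49.5
```

The load rose sharply from 8 to 16 N with the descent stopped at 0.2906, so the plunger is bearing on the blade. I'll hold briefly, check for slip, then hand in.

```bash
python3 -m jog '{"linear":[[0,0,0],[0,0,0],[0,0,0],[0,0,0],[0,0,0],[0,0,0]],"turn":[0,0,0,0,0,0]}'
python3 - <<'E'
from station import *
s=sense();print(s['tcp_pos'],s['force'],s['ft_torque'])
if s['force'][2]>12: print(sign_off())
E
```

```text
t: 23.42
tcp_pos: [0.612, 0.0214, 0.2906]
tool_rot: [0.997, -0.076, 0.002, 0.0]
force: [-2.8, -0.4, 14.0]
finger_gap: 0.273
gripper_force: 49.5
[0.61198091 0.02135892 0.29064717] [-2.84899354 -0.37122965 13.95885284] [-0.08341703  0.41662659  0.04358757]
the job is handed in; nothing more can be done
None
```

The red blade is home against the stops and the amber flask is held pressed in the ring with about 14 N, the plunger bearing on the blade; handed in at about 23 s, with no verdict returned.

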